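# Hang the L-plate level on the spraying rack

### The job

Take the L-shaped mounting plate out of the wooden rack and hang it for spraying on the empty pin of the steel spraying rack, behind the pin's head, by the one of its four top holes that lets it hang level. The pins are bent from use and bend further if forced, so feel the hole over the pin gently, and leave the plate hanging still on its own; leave everything else where it is.

Things in the scene. Friction and masses are not known exactly. Their poses are not given: they have to be found in the camera images.
- lplate: L-shaped mounting plate, plain 10 mm aluminium, uniform, 0.25 to 0.5 kg, stood upright in a slot of the wooden rack. Origin: centre of its long bottom edge; x through the thickness, y along the long edge, z up. Toe: y -90 to +90, z 0 to 40 mm, two 9 mm bolt holes at y -75 and -50, z 20. Tall part above it: y -30 to +90, z 40 to 100 mm, four 13 mm through holes along its top.
- hole1 (a point): centre of the first 13 mm top hole of the L-plate: y -13, z 86 mm in the plate's frame, mid thickness
- hole2 (a point): centre of the second top hole: y +15, z 86 mm in the plate's frame
- hole3 (a point): centre of the third top hole: y +43, z 86 mm in the plate's frame
- hole4 (a point): centre of the fourth top hole: y +71, z 86 mm in the plate's frame
- rack: fixed wooden plate rack, 170 by 240 mm, 35 mm high, with two slots along its y at x -40 and +40 mm, 14 mm wide and open at the ends; their floor is 12 mm above the bench. Origin: centre of its underside. The L-plate stands in one slot, a plain flat bar in the other.
- flatbar: plain straight flat bar, 180 by 45 by 10 mm, aluminium, three holes; stands in the other slot of the rack and stays there. Origin: centre of its bottom edge.
- stand: steel spraying rack: foot plate 130 x 300 x 8 mm fixed to the bench, two slender posts at y -135 and +135 mm, a 12 mm cross bar between them (z 149 to 161) with two level pins at y -105 (empty) and +105 (carries the link), 190 mm up, pointing to its -x. The posts flex fore and aft, about 3 N per mm. Origin: on the bench, midway between the posts; z up.
- pin_root (a point): root of the empty pin, at the front of its tab on the cross bar (x -5, y -105, z 190 mm in the spraying rack's frame; tab 16 mm wide, its top 9 mm above the pin's axis). From here the shank, 7 mm thick, runs 65 mm to the shoulder of the head; the head is 11 mm thick, 4 mm long, then a nose 6 mm long tapers to 4 mm.
- pin_nose (a point): where the end of the empty pin's nose would be if the pin were straight: 75 mm from its root, at x -80, y -105, z 190 mm in the spraying rack's frame. The pin is bent at its root: its real nose is up to 7 mm to either side of this point and 0 to 9 mm higher. A force of more than 12 N would bend it further.
- link: small steel link, 28 by 95 by 10 mm, already hanging on the other pin, to be left there. Origin: centre of its lower end.
- driver: screwdriver, about 200 mm long, lying on the bench in front of the spraying rack; leave alone
- spanner: spanner, about 180 mm long, lying on the bench; leave alone
- tin: small steel tin, 56 mm across, 60 mm high, standing on the bench; leave alone. Origin: centre of its underside

How it is judged:
By the outcome, as a careful person would: the job done as asked, in the order asked, and still so for the second after the job is handed in, with the robot touching nothing.
It also fails if it takes over 67 s, if anything falls off the work surface, if the arm or the gripper's body presses on something with over 40 N, if the wrist force passes 120 N, or if a joint passes its speed limit or range.

### The arm

A 6-joint arm with a two-finger parallel gripper is mounted at the origin on the work surface. World frame = base frame: x ahead of the robot, y to its left, z up, the work surface at z = 0. Lengths are in m, angles in degrees, forces in N, time in s.
With the tool pointing down it reaches from about 0.4 to 0.825 m from the base axis. Payload 7 kg.
Tool frame: the origin (TCP) lies at the centre of the arm's flange, where the gripper is bolted on; the fingertips stand 178 mm ahead of it and the grasp point (between the pads) lies 159 mm ahead of it (tip_reach is the distance from the TCP to the fingertips, in m); z points along the fingers, y is the line along which they close (so a half turn about z gives the same grasp; the last joint's range is limited). The gripper opens to 88 mm and grips with 3 to 60 N. Pads are 19 mm wide; open, the fingers measure 130 mm over their backs; the gripper's body (78 mm by 193 mm) begins 47 mm behind the grasp point.
Start: joints at [81.079, 20.546, 0.682, 0, -70.136, -16.507], TCP at [0.29, 0.61, 0.405] pointing down, gripper open.
Joint ranges: [-176.03, 176.03], [-82.01, 121.73], [-58.28, 71.71], [-173.87, 95.51], [-174.79, -0.11], [-173.66, 173.66]. Speed limits (degrees/s): [136.94, 136.94, 172.46, 180, 180, 180].

### API

Orientations are given as [roll, pitch, yaw] about the fixed x, y, z axes, in that order (R = Rz(yaw) Ry(pitch) Rx(roll)).
In Python, from plant import * gives the robot as it stands.
- The arm moves only by the shell command python3 -m handwheel 'ROWS'. ROWS is JSON, a list of rows, each a list of 7 numbers: the opening, from -1 (shut) to 1 (fully open), then the shift along the tool's x, y, z as a fraction of full scale, then the turn, a rotation vector about the tool's x, y, z as a fraction of full scale. A call has 1 to 5 rows; each row shifts and turns the commanded pose from where the row before left it, along the tool's axes as they then stand; what a row does not reach is not made up. Full scale, the value 1, is 0.025 m for a shift and 6 degrees for a turn. A row lasts 1/8 s, in which the tool goes at most 62.5 mm and 10.7 degrees, less where a joint would pass 70% of its speed; a pose out of reach is approached as far as the arm can. A call with a number of a shift or a turn outside -1 to 1 is refused whole. A call with a gripper value outside its range is refused whole. The fingers move at their own pace and stop on an object; the grip force is fixed at half the most. Time passes only in rows, so rows that do not move let the fingers close. It gives the time, the measured TCP pose, the force, the opening and the grip force at its end, in the units of the state.
- get_obs(): the state, without advancing time (a new reading comes with each control period).
- snapshot(name): name is "scene" or "top"; returns a dict with "color" (384x512x3 uint8, red, green, blue), "fx", "fy", "cx", "cy" (pixels), "R" (3x3) and "t" (3): a world point X has camera coordinates R X + t. Camera axes: x right, y down, z forward; pixel columns grow to the right and rows downward; lengths in m; the calibration is good to about 2 mm. A picture is of the moment at which its call begins. There is no depth.
- close_job(): hands the job in; it is judged then, once.
The state is a dict: "clock": time; "joint_pos": joint angles; "qvel": joint speeds; "tau": joint torques, N m; "tool_pos": TCP position; "orientation": TCP orientation; "force": force on the tool from outside, world axes, zero at the start; "moment": the same for the moment, N m; "opening": finger opening in m; "gripper_force": force on a finger pad.
Only numpy, scipy, OpenCV 4.12 (cv2) and the standard library are available. Lean on these libraries where they do the work, as an engineer would, in place of code of your own. Each camera call takes 0.05 s, during which the arm holds its last target. There are 200 camera calls.

## Working session

There is one attempt and no reset: what is moved stays moved. The work goes in short steps, Python scripts to look and compute and a shell command to move; the robot and the scene stay as the last step left them, time stands still between calls to the robot, and variables do not carry over. Pictures are saved under pics/ and viewed, at most 10 in all, crops included, and the job is handed in when it is done.

```bash
mkdir -p pics; ls; python3 - <<'E'
from plant import *
import cv2
o=get_obs();print(o)
for n in("scene","top"):
    s=snapshot(n);cv2.imwrite(f"pics/{n}0.png",cv2.resize(s["color"][:,:,::-1],(800,600),interpolation=cv2.INTER_CUBIC))
    print(n,s["fx"],s["fy"],s["cx"],s["cy"],s["R"],s["t"])
E
```

```text
pics
{'clock': 0.0, 'joint_pos': array([ 8.10801495e+01,  2.05921927e+01,  6.32889060e-01, -1.91305166e-02,
       -7.01341627e+01, -1.65063272e+01]), 'qvel': array([-0.00030934,  0.02495256,  0.03090422,  0.14649998, -0.13033178,
        0.07005996]), 'tau': array([-2.02747979e-03, -5.82716238e+01,  2.93054706e+01,  6.99694276e+00,
        6.95110793e-03, -1.55839580e-04]), 'tool_pos': array([0.28973701, 0.60944318, 0.40371027]), 'orientation': array([ 1.79905276e+02, -9.31565430e-03, -2.54326856e+01]), 'force': array([0.39239935, 0.66814612, 0.95577423]), 'moment': array([-0.04938868, -0.01381056, -0.0686508 ]), 'gripper_force': 0.0, 'opening': 0.08739240939931169}
scene 391.4224438722343 391.4224438722343 253.45926614136474 191.24931690038107 [[ 0.15690437  0.98733569  0.0234364 ]
 [ 0.61479906 -0.07907532 -0.78470963]
 [-0.77291858  0.13753304 -0.61942032]] [-0.12517228 -0.22908769  1.54138492]
top 397.3132038298075 397.3132038298075 254.2901067115428 193.78620919019548 [[ 0.00819367 -0.99996459 -0.00191838]
 [-0.99198203 -0.00788628 -0.12613268]
 [ 0.12611309  0.00293649 -0.99201153]] [0.04170435 0.55229003 1.18482267]
```

View pics/scene0.png

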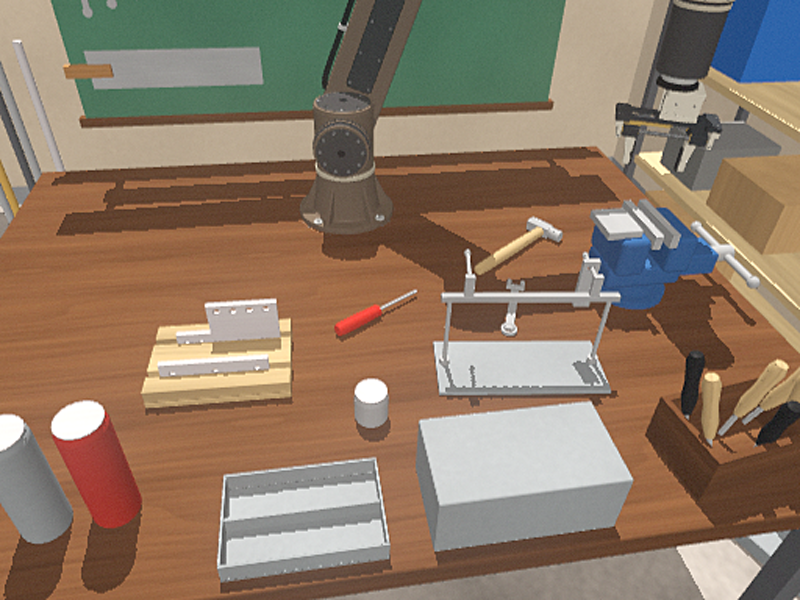

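View pics/top0.png

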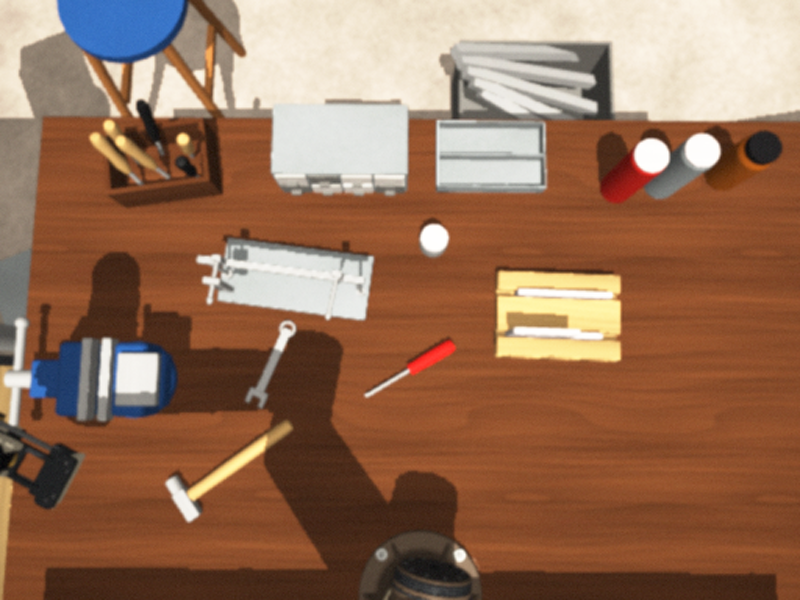

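```bash
cat > h.py <<'E'
from plant import *
import cv2,numpy as np
def crop(img,u,v,w,h,k,grid=10):
    c=cv2.resize(img[v:v+h,u:u+w,::-1],None,fx=k,fy=k,interpolation=cv2.INTER_CUBIC)
    for x in range((u//grid+1)*grid,u+w,grid):
        cv2.line(c,(int((x-u+.5)*k),0),(int((x-u+.5)*k),6),(0,0,255),1); cv2.putText(c,str(x),(int((x-u+.5)*k)-9,16),0,.33,(0,0,255),1)
    for y in range((v//grid+1)*grid,v+h,grid):
        cv2.line(c,(0,int((y-v+.5)*k)),(6,int((y-v+.5)*k)),(0,0,255),1); cv2.putText(c,str(y),(8,int((y-v+.5)*k)+4),0,.33,(0,0,255),1)
    return c
def proj(s,X):
    p=np.asarray(X)@s["R"].T+s["t"]; return np.c_[s["fx"]*p[...,0]/p[...,2]+s["cx"],s["fy"]*p[...,1]/p[...,2]+s["cy"]]
def atz(s,u,v,z):
    d=s["R"].T@np.array([(u-s["cx"])/s["fx"],(v-s["cy"])/s["fy"],1]);c=-s["R"].T@s["t"]; return c+d*(z-c[2])/d[2]
E
python3 - <<'E'
from h import *
a=snapshot("scene")["color"];b=snapshot("top")["color"]
cv2.imwrite("pics/rack.png",np.vstack([crop(a,88,185,114,42,7),crop(b,310,165,114,42,7)]))
cv2.imwrite("pics/stand.png",np.hstack([crop(a,275,155,66,99,6),crop(b,180,145,66,99,6)]))
E
```

```text
(no output)
```

View pics/rack.png

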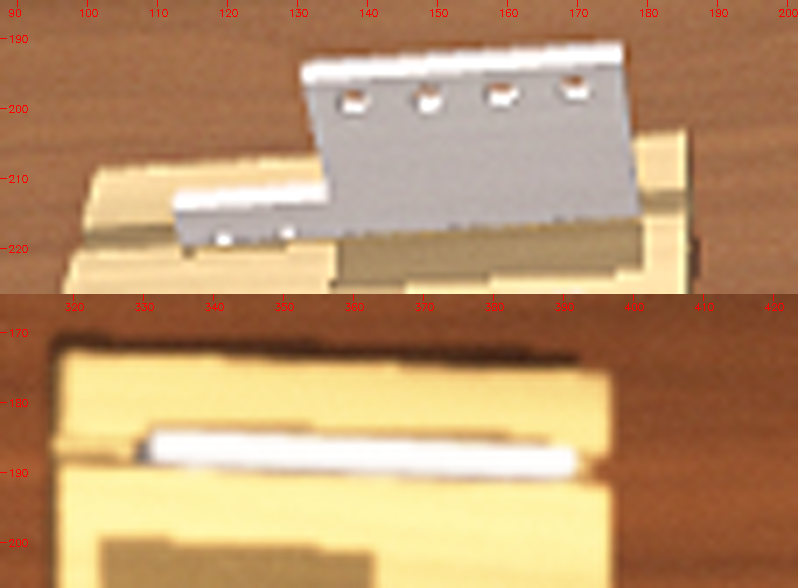

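View pics/stand.png

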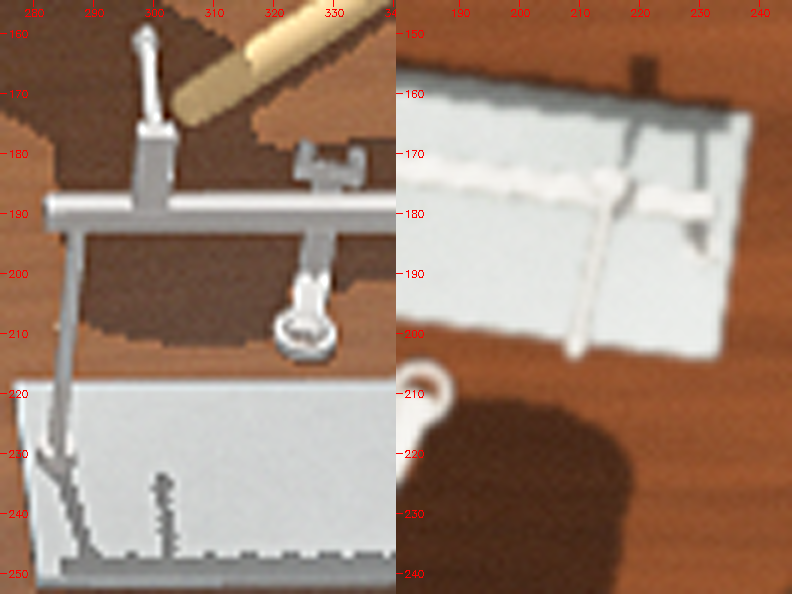

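```bash
cat > m.py <<'E'
from h import *
from scipy.optimize import least_squares as LS
S=snapshot("scene");T=snapshot("top")
a=atz(S,131,194.8,.112);b=atz(S,176.4,192,.112);print("plate top ends",a,b,np.linalg.norm(b-a),np.degrees(np.arctan2(*(b-a)[[1,0]])))
u=(b-a)/.12*.12/np.linalg.norm(b-a); print("hole2",a+u*.045,"grip y40",a+u*.07)
for uv in((134,172.5+0),(0,0)):pass
def tri(p,q): return LS(lambda X:np.r_[proj(S,[X])[0]-p,proj(T,[X])[0]-q],[.5,0,.2])
r=tri((298.5,160.5),(209,203));print("nose~",r.x,r.fun)
fp=[(-.065,-.15,.008),(.065,-.15,.008),(.065,.15,.008),(-.065,.15,.008)]
obT=[(233,204),(238,163.5),(146,152.5),(141,194)]
W=lambda q,X:np.array(X)@np.array([[np.cos(q[2]),np.sin(q[2]),0],[-np.sin(q[2]),np.cos(q[2]),0],[0,0,1]])+[q[0],q[1],0]
tabtop=[(0.002-.003,-.105,.199)]
f=lambda q:np.r_[(proj(T,W(q,fp))-obT).ravel(),(proj(S,W(q,[fp[0],fp[1]]))-[(277.5,218.5),(281.5,252)]).ravel(),(proj(S,W(q,tabtop))-[(300.5,177)]).ravel()]
r=LS(f,[.6,.2,0.1],loss="soft_l1");print(r.x[:2],np.degrees(r.x[2]),r.fun.round(1))
q=r.x;root,nose=W(q,[(-.005,-.105,.19),(-.08,-.105,.19)]);print("root",root,"straight nose",nose, proj(T,[root,nose]),proj(S,[root,nose]))
E
python3 m.py
```

```text
plate top ends [ 0.49412355 -0.28730227  0.112     ] [ 0.49739153 -0.16719498  0.112     ] 0.12015173644169275 88.44143377349955
hole2 [ 0.49534749 -0.24231891  0.112     ] grip y40 [ 0.49602746 -0.21732816  0.112     ]
nose~ [0.50596313 0.16530072 0.19330677] [ 0.2784198  -0.01371449  0.26796669  0.06669171]
[0.6035519  0.25313539] -5.870267961954648 [ 0.6 -0.3  0.4 -0.4 -1.2  0.5 -2.2 -0.8 -1.4 -0.7 -0.5 -1.5  0.5  1. ]
root [0.5878391  0.14919738 0.19      ] straight nose [0.5132324  0.15686811 0.19      ] [[216.06342958 173.01827358]
 [212.62568138 200.512254  ]] [[300.44558504 179.9489182 ]
 [296.27176248 163.23332692]]
```

```bash
cat > d.py <<'E'
import sys
from h import *
from scipy.spatial.transform import Rotation as Ro
def to(p,yaw):
    o=get_obs();R=Ro.from_euler("xyz",o["orientation"],degrees=True)
    Rt=Ro.from_euler("xyz",[180,0,yaw],degrees=True)
    print("t",round(o["clock"],2),"tcp",o["tool_pos"].round(4),o["orientation"].round(1),"F",o["force"].round(1),"M",o["moment"].round(2),"open",o["opening"],o["gripper_force"])
    print("shift in target axes /25mm",(Rt.inv().apply(np.array(p)-o["tool_pos"])/.025).round(2),"turn/6deg",((R.inv()*Rt).as_rotvec(degrees=True)/6).round(2))
if __name__=="__main__": a=[float(x) for x in sys.argv[1:]];to(a[:3],a[3])
E
python3 -m handwheel '[[1,0.43,0.9,0,0,0,1],[1,0.52,0.86,0,0,0,1],[1,0.6,0.8,0,0,0,1],[1,0.68,0.73,0,0,0,1],[1,0.75,0.66,0,0,0,1]]'
python3 -m handwheel '[[1,0.82,0.4,0,0,0,1],[1,0.88,0.2,0,0,0,1],[1,0.93,0,0,0,0,1],[1,1,-0.1,0,0,0,1],[1,1,-0.2,0,0,0,1]]'
python3 -m handwheel '[[1,1,-0.3,0,0,0,1],[1,1,-0.3,0,0,0,0],[1,1,-0.3,0,0,0,0],[1,1,-0.3,0,0,0,0],[1,1,-0.3,0,0,0,0]]'
python3 d.py .496 -.2173 .30 -91.56
```

```text
clock: 0.92
tool_pos: [0.2889, 0.4837, 0.4047]
orientation: [-180.0, 0.0, -55.6]
force: [0.2, -0.1, 0.6]
opening: 0.0876
gripper_force: 0.0
clock: 1.55
tool_pos: [0.3266, 0.3712, 0.4048]
orientation: [-180.0, 0.0, -85.6]
force: [0.9, -0.2, 0.5]
opening: 0.0877
gripper_force: 0.0
clock: 2.17
tool_pos: [0.3635, 0.2456, 0.4048]
orientation: [-180.0, 0.0, -91.3]
force: [0.8, 0.1, -0.0]
opening: 0.0872
gripper_force: 0.0
t 2.17 tcp [0.3635 0.2456 0.4048] [-180.     0.   -91.3] F [ 0.8  0.1 -0. ] M [ 0.09 -0.09 -0.  ] open 0.08715894011752726 0.0
shift in target axes /25mm [18.37 -5.8   4.19] turn/6deg [-0.    0.    0.05]
```

```bash

python3 -m handwheel '[[1,1,-0.3,0,0,0,0],[1,1,-0.3,0,0,0,0],[1,1,-0.3,0,0,0,0],[1,1,-0.3,0,0,0,0],[1,1,-0.3,0,0,0,0]]' >/dev/null
python3 -m handwheel '[[1,1,-0.3,0,0,0,0],[1,1,-0.3,0,0,0,0],[1,1,-0.3,0,0,0,0],[1,1,-0.3,0,0,0,0],[1,1,-0.3,0,0,0,0]]' >/dev/null
python3 -m handwheel '[[1,1,-0.3,0,0,0,0.05],[1,1,-0.3,0,0,0,0],[1,1,-0.3,0.3,0,0,0],[1,1,-0.3,0.5,0,0,0],[1,1,-0.3,0.7,0,0,0]]' >/dev/null
python3 -m handwheel '[[1,1,-0.3,0.8,0,0,0],[1,1,-0.3,0.8,0,0,0],[1,1,-0.3,0.6,0,0,0],[1,0.37,-0.3,0.4,0,0,0],[1,0,0,0,0,0,0]]'
python3 d.py .496 -.2173 .241 -91.56
```

```text
clock: 4.68
tool_pos: [0.4934, -0.2164, 0.3014]
orientation: [179.9, 0.0, -91.7]
force: [-0.1, 1.0, 0.0]
opening: 0.0876
gripper_force: 0.0
t 4.67 tcp [ 0.4934 -0.2164  0.3014] [179.9   0.  -91.7] F [-0.1  1.   0. ] M [ 0.12 -0.04  0.01] open 0.08759002038466099 0.0
shift in target axes /25mm [ 0.03 -0.1   2.42] turn/6deg [ 0.01  0.   -0.03]
```

```bash

python3 -m handwheel '[[1,0,-0.1,0.8,0,0,0],[1,0,0,0.8,0,0,0],[1,0,0,0.8,0,0,0],[1,0,0,0,0,0,0],[-0.5,0,0,0,0,0,0]]'
python3 -m handwheel '[[-0.7,0,0,0,0,0,0],[-1,0,0,0,0,0,0],[-1,0,0,0,0,0,0],[-1,0,0,0,0,0,0],[-1,0,0,0,0,0,0]]'
python3 - <<'E'
from h import *
a=snapshot("scene")["color"];b=snapshot("top")["color"]
cv2.imwrite("pics/grasp.png",np.vstack([crop(a,88,165,114,50,7),crop(b,310,165,114,35,7)]))
E
python3 d.py .496 -.2173 .241 -91.56
```

```text
clock: 5.3
tool_pos: [0.4964, -0.2157, 0.2433]
orientation: [-179.9, -0.0, -91.7]
force: [-0.1, -0.6, 0.8]
opening: 0.0817
gripper_force: 0.0
clock: 5.92
tool_pos: [0.496, -0.2161, 0.2421]
orientation: [180.0, 0.0, -91.7]
force: [-0.1, -0.6, -0.7]
opening: 0.0331
gripper_force: 0.0
t 6.03 tcp [ 0.4959 -0.2161  0.2421] [180.    0.  -91.7] F [0.5 0.1 0.6] M [0.06 0.   0.04] open 0.025312637465970615 0.0
shift in target axes /25mm [ 0.05 -0.    0.04] turn/6deg [ 0.    0.   -0.03]
```

View pics/grasp.png

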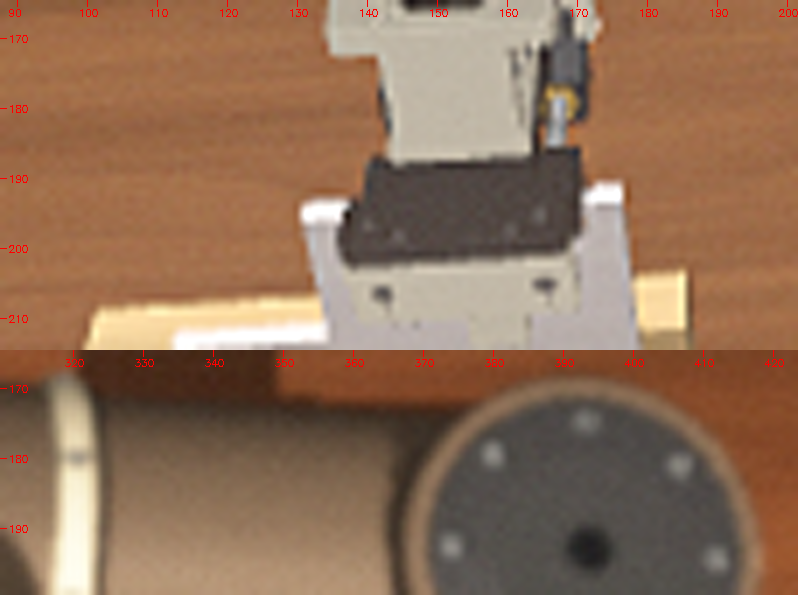

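```bash

python3 -m handwheel '[[-1,0,0,0,0,0,0],[-1,0,0,0,0,0,0],[-1,0,0,0,0,0,0],[-1,0,0,0,0,0,0]]'
python3 - <<'E'
from h import *
a=snapshot("scene")["color"]
cv2.imwrite("pics/grasp2.png",crop(a,108,165,80,60,10))
E
python3 d.py .496 -.2173 .241 -91.56
```

```text
clock: 6.52
tool_pos: [0.4958, -0.2161, 0.2421]
orientation: [180.0, 0.0, -91.7]
force: [-0.9, -0.4, -0.0]
opening: 0.0101
gripper_force: 30.0
t 6.58 tcp [ 0.4958 -0.2161  0.2421] [180.    0.  -91.7] F [-0.7 -0.1  0.4] M [0.05 0.32 0.02] open 0.00967148333583074 29.98891748560709
shift in target axes /25mm [ 0.05 -0.01  0.04] turn/6deg [ 0.    0.   -0.03]
```

View pics/grasp2.png

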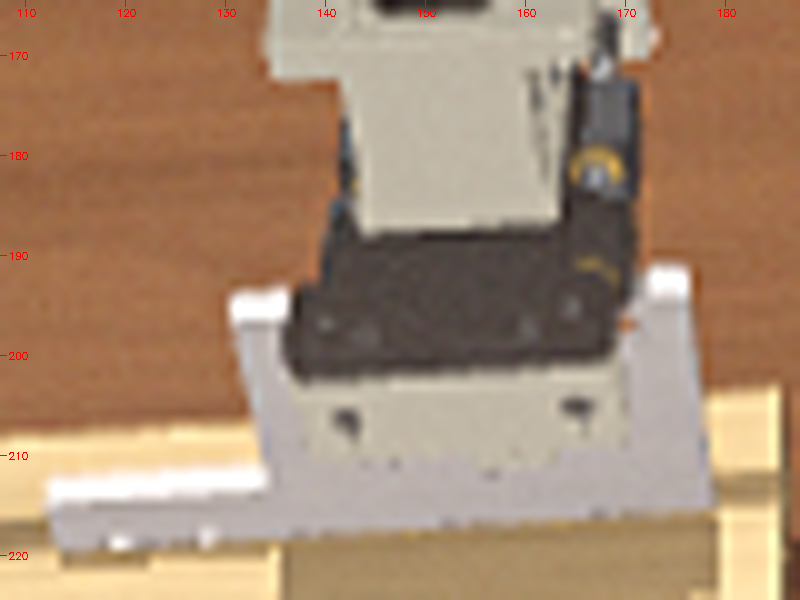

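```bash
python3 - <<'E'
from h import *
S=snapshot("scene")
for x in(.026,.05,.065,.096):
  for z in(.064,.083,.11,.13,.16):
    print(x,z,proj(S,[(.496+x,-.216-.039,z),(.496+x,-.216-.0095,z),(.496+x,-.216+.0095,z),(.496+x,-.216+.039,z)]).round(0).tolist())
E
```

```text
0.026 0.064 [[145.0, 214.0], [156.0, 213.0], [164.0, 212.0], [175.0, 212.0]]
0.026 0.083 [[144.0, 209.0], [156.0, 208.0], [163.0, 207.0], [174.0, 206.0]]
0.026 0.11 [[143.0, 201.0], [154.0, 200.0], [162.0, 199.0], [173.0, 199.0]]
0.026 0.13 [[142.0, 195.0], [153.0, 194.0], [161.0, 194.0], [172.0, 193.0]]
0.026 0.16 [[140.0, 186.0], [152.0, 185.0], [159.0, 185.0], [171.0, 184.0]]
0.05 0.064 [[145.0, 220.0], [156.0, 219.0], [163.0, 218.0], [175.0, 217.0]]
0.05 0.083 [[144.0, 215.0], [155.0, 214.0], [163.0, 213.0], [174.0, 212.0]]
0.05 0.11 [[142.0, 207.0], [154.0, 206.0], [161.0, 205.0], [173.0, 204.0]]
0.05 0.13 [[141.0, 201.0], [153.0, 200.0], [160.0, 199.0], [172.0, 198.0]]
0.05 0.16 [[139.0, 192.0], [151.0, 191.0], [159.0, 190.0], [171.0, 189.0]]
0.065 0.064 [[145.0, 224.0], [156.0, 223.0], [163.0, 222.0], [175.0, 221.0]]
0.065 0.083 [[143.0, 218.0], [155.0, 217.0], [162.0, 217.0], [174.0, 216.0]]
0.065 0.11 [[142.0, 211.0], [154.0, 210.0], [161.0, 209.0], [173.0, 208.0]]
0.065 0.13 [[141.0, 205.0], [153.0, 204.0], [160.0, 203.0], [172.0, 202.0]]
0.065 0.16 [[139.0, 195.0], [151.0, 194.0], [159.0, 194.0], [171.0, 193.0]]
0.096 0.064 [[144.0, 232.0], [156.0, 231.0], [163.0, 230.0], [175.0, 229.0]]
0.096 0.083 [[143.0, 227.0], [155.0, 225.0], [162.0, 225.0], [174.0, 224.0]]
0.096 0.11 [[141.0, 219.0], [153.0, 218.0], [161.0, 217.0], [173.0, 216.0]]
0.096 0.13 [[140.0, 213.0], [152.0, 212.0], [160.0, 211.0], [172.0, 210.0]]
0.096 0.16 [[138.0, 203.0], [150.0, 202.0], [158.0, 202.0], [171.0, 201.0]]
```

```bash

python3 -m handwheel '[[-1,0,0,-0.3,0,0,0],[-1,0,0,-0.8,0,0,0],[-1,0,0,-0.8,0,0,0],[-1,0,0,-0.8,0,0,0],[-1,0,0.2,-0.8,0,0,0]]'
python3 -m handwheel '[[-1,-0.5,0.5,-0.8,0,0,0.5],[-1,-0.7,0.7,-0.3,0,0,0.5],[-1,-0.7,0.6,0,0,0,0.5],[-1,-0.8,0.5,0,0,0,0],[-1,-0.8,0.4,0,0,0,0]]'
python3 d.py .46 .199 .345 -100.5
```

```text
clock: 7.25
tool_pos: [0.491, -0.2158, 0.3305]
orientation: [-180.0, 0.0, -91.7]
force: [-0.5, -0.9, -3.4]
opening: 0.0099
gripper_force: 30.0
clock: 7.88
tool_pos: [0.435, -0.1207, 0.3575]
orientation: [-180.0, 0.0, -100.7]
force: [-0.1, 0.3, -3.5]
opening: 0.0098
gripper_force: 30.0
t 7.88 tcp [ 0.435  -0.1207  0.3575] [-180.     0.  -100.7] F [-0.1  0.3 -3.5] M [ 0.21 -0.12 -0.01] open 0.009754469431452245 29.99103636131622
shift in target axes /25mm [-12.76   1.35   0.5 ] turn/6deg [-0.    0.01 -0.04]
```

```bash

python3 -m handwheel '[[-1,-0.9,0.5,0,0,0,0],[-1,-0.95,0.5,0,0,0,0],[-1,-0.95,0.4,0,0,0,0],[-1,-0.95,0.2,0,0,0,0],[-1,-0.95,0,0,0,0,0]]'>/dev/null
python3 -m handwheel '[[-1,-0.95,0,0,0,0,0],[-1,-0.95,0,0,0,0,0],[-1,-0.95,0,0,0,0,0],[-1,-0.95,0,0,0,0,0],[-1,-0.95,0,0,0,0,0]]'>/dev/null
python3 -m handwheel '[[-1,-0.95,0,0.1,0,0,0],[-1,-0.8,0,0.2,0,0,0],[-1,-0.6,0,0.2,0,0,0],[-1,-0.4,-0.15,0,0,0,0],[-1,0,0,0,0,0,0]]'
python3 - <<'E'
from h import *
a=snapshot("scene")["color"];b=snapshot("top")["color"]
cv2.imwrite("pics/stage.png",np.hstack([crop(a,262,135,66,99,6),crop(b,180,155,66,99,6)]))
E
python3 d.py .46 .199 .345 -100.5
```

```text
clock: 9.75
tool_pos: [0.4573, 0.1855, 0.3445]
orientation: [180.0, -0.0, -100.7]
force: [-0.6, 0.2, -3.4]
opening: 0.0098
gripper_force: 30.0
t 9.85 tcp [0.4568 0.1848 0.3446] [ 180.    -0.  -100.7] F [ 0.1 -1.5 -3. ] M [ 0.09 -0.05 -0.02] open 0.009972279436607258 29.991615078633913
shift in target axes /25mm [-0.58 -0.02 -0.02] turn/6deg [ 0.   -0.   -0.04]
```

View pics/stage.png

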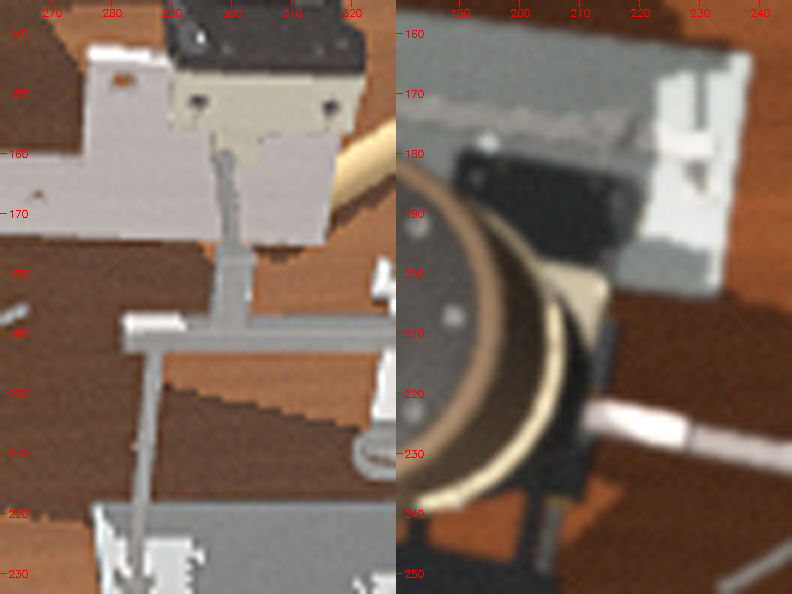

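```bash
cat > fit.py <<'E'
from h import *
from scipy.optimize import least_squares as LS
from scipy.spatial.transform import Rotation as Ro
S=snapshot("scene");T=snapshot("top")
o=get_obs();tcp=o["tool_pos"];yaw=o["orientation"][2]
# plate y = -tool x ; plate x = tool y dir reversed -> +x world side
P=lambda q,X:(Ro.from_euler("z",yaw+180-90,degrees=True)*Ro.from_euler("x",q[2])).apply(np.array(X)-[0,q[0],q[1]])+tcp-[0,0,.159]
F=[(.005,-.030,.1),(.005,-.03,.04),(.005,.09,0),(.005,-.013,.086),(.005,-.075,.02)]
ob=[(275.8,145.3),(275.5,160.4),(316,175),(282.2,148),(267.5,167)]
r=LS(lambda q:(proj(S,P(q,F))-ob).ravel(),[.04,.071,0]);print("grip y,z,tilt",r.x[:2],np.degrees(r.x[2]),r.fun.round(1))
h=P(r.x,[(0,.015,.086)])[0];print("hole2",h,"hole-tcp",h-tcp)
def tri(p,q): return LS(lambda X:np.r_[proj(S,[X])[0]-p,proj(T,[X])[0]-q],[.5,0,.2])
for p,q in(((298.2,159.8),(208.8,204)),((298.5,161),(209.4,202)),((299,168),(212,191))):
    r=tri(p,q);print(r.x,r.fun.round(2))
E
python3 fit.py
```

```text
grip y,z,tilt [0.03673523 0.06901551] 2.5919737849648046 [ 1.5 -1.3  1.4  1.8  2.1 -1.4  1.1  0.4 -6.3  0.9]
hole2 [0.45253701 0.16248188 0.20175177] hole-tcp [-0.00419656 -0.02208592 -0.14301582]
[0.50317594 0.16544144 0.19372404] [ 0.39 -0.02  0.37  0.09]
[0.50865898 0.16442399 0.19355017] [ 0.22 -0.01  0.21  0.05]
[0.53847989 0.15834694 0.19184438] [ 0.2  -0.01  0.2   0.05]
```

```bash
sed -i 's/(.005,-.075,.02)/(.005,-.05,.02)/' fit.py; python3 fit.py
```

```text
grip y,z,tilt [0.04073867 0.07087749] 0.22320890241314853 [ 0.5 -1.6 -0.4  1.4 -0.4 -0.4 -0.1  0.2  0.3  0.4]
hole2 [0.4519409  0.15925682 0.20088175] hole-tcp [-0.00481571 -0.02534392 -0.14397788]
[0.50317594 0.16544144 0.19372404] [ 0.39 -0.02  0.37  0.09]
[0.50865898 0.16442399 0.19355017] [ 0.22 -0.01  0.21  0.05]
[0.53847989 0.15834694 0.19184438] [ 0.2  -0.01  0.2   0.05]
```

```bash

python3 -m handwheel '[[-1,-0.4,0,0.2,0,0,0],[-1,-0.22,-0.3,0.08,0,0,0],[-1,0,-0.6,0,0,0,0],[-1,0,-0.66,0,0,0,0],[-1,0,0,0,0,0,0]]'
python3 d.py .498 .1927 .3377 -100.7;sleep 0; python3 d.py .498 .1927 .3377 -100.7
```

```text
clock: 10.68
tool_pos: [0.4996, 0.1927, 0.3373]
orientation: [180.0, -0.0, -100.8]
force: [-0.3, -0.8, -3.0]
opening: 0.01
gripper_force: 30.0
t 10.68 tcp [0.4996 0.1927 0.3373] [ 180.    -0.  -100.8] F [-0.3 -0.8 -3. ] M [ 0.09 -0.11  0.02] open 0.009980142921202476 29.9917219699455
shift in target axes /25mm [ 0.01  0.06 -0.02] turn/6deg [ 0.   -0.01 -0.02]
t 10.68 tcp [0.4996 0.1927 0.3373] [ 180.    -0.  -100.8] F [-0.3 -0.8 -3. ] M [ 0.09 -0.11  0.02] open 0.009980142921202476 29.9917219699455
shift in target axes /25mm [ 0.01  0.06 -0.02] turn/6deg [ 0.   -0.01 -0.02]
```

```bash

for i in 1; do python3 -m handwheel '[[-1,0,-0.12,0,0,0,0],[-1,0,0,0,0,0,0]]'; done | grep -E "pos|force"
python3 -m handwheel '[[-1,0,-0.12,0,0,0,0],[-1,0,0,0,0,0,0]]'| grep -E "pos|force:"
```

```text
tool_pos: [0.5011, 0.1923, 0.3377]
force: [0.1, -0.5, -3.8]
gripper_force: 30.0
tool_pos: [0.504, 0.192, 0.3378]
force: [-0.6, -1.3, -3.4]
gripper_force: 30.0
```

```bash

python3 -m handwheel '[[-1,0,-0.1,0,0,0,0],[-1,0,0,0,0,0,0]]'| grep -E "pos|force:"
python3 -m handwheel '[[-1,0,-0.1,0,0,0,0],[-1,0,0,0,0,0,0]]'| grep -E "pos|force:"
```

```text
tool_pos: [0.5065, 0.1915, 0.3377]
force: [0.2, 0.6, -3.8]
gripper_force: 30.0
tool_pos: [0.509, 0.191, 0.3377]
force: [-0.6, 0.1, -3.2]
gripper_force: 30.0
```

```bash

python3 -m handwheel '[[-1,0,-0.08,0,0,0,0],[-1,0,0,0,0,0,0]]'| grep -E "pos|force:"
```

```text
tool_pos: [0.5108, 0.1906, 0.3376]
force: [-1.6, 0.9, -2.5]
gripper_force: 30.0
```

```bash

python3 -m handwheel '[[-1,0,-0.05,0,0,0,0],[-1,0,0,0,0,0,0]]'| grep -E "pos|force:"; python3 d.py 0 0 0 -100.7|head -1
```

```text
tool_pos: [0.5124, 0.1905, 0.338]
force: [-0.8, -0.2, -2.3]
gripper_force: 30.0
t 12.18 tcp [0.5124 0.1905 0.338 ] [-179.9    0.  -100.7] F [-0.8 -0.2 -2.3] M [ 0.21  0.05 -0.04] open 0.009914066306168062 29.99180592229095
```

```bash

python3 -m handwheel '[[-1,0,-0.04,0,0,0,0],[-1,0,0,0,0,0,0]]'| grep -E "pos|force:"; python3 d.py 0 0 0 -100.7|head -1
```

```text
tool_pos: [0.5132, 0.1903, 0.3378]
force: [-1.5, 1.1, -0.7]
gripper_force: 30.0
t 12.43 tcp [0.5132 0.1903 0.3378] [-180.     0.  -100.7] F [-1.5  1.1 -0.7] M [0.36 0.33 0.03] open 0.009614353179104099 29.991881933301556
```

```bash

python3 -m handwheel '[[-1,-0.02,0,-0.05,0,0,0],[-1,0,0,0,0,0,0]]'| grep -E "pos|force:"; 
python3 -m handwheel '[[-1,0,-0.04,0,0,0,0],[-1,0,0,0,0,0,0]]'| grep -E "pos|force:"; python3 d.py 0 0 0 -100.7|head -1
```

```text
tool_pos: [0.5131, 0.1907, 0.3388]
force: [0.0, 0.4, -3.9]
gripper_force: 30.0
tool_pos: [0.5142, 0.1905, 0.3388]
force: [0.2, 0.1, -3.2]
gripper_force: 30.0
t 12.93 tcp [0.5142 0.1905 0.3388] [ 180.    -0.  -100.7] F [ 0.2  0.1 -3.2] M [ 0.16 -0.07 -0.04] open 0.009846535655871791 29.99170006654822
```

Clean response: raising it freed the contact. Carry on in small steps.

```bash

python3 -m handwheel '[[-1,0,-0.05,0,0,0,0],[-1,0,0,0,0,0,0]]'| grep -E "pos|force:"; 
python3 -m handwheel '[[-1,0,-0.04,0,0,0,0],[-1,0,0,0,0,0,0]]'| grep -E "pos|force:"; python3 d.py 0 0 0 -100.7|head -1
```

```text
tool_pos: [0.5154, 0.1903, 0.3389]
force: [0.5, -0.7, -3.0]
gripper_force: 30.0
tool_pos: [0.5164, 0.1901, 0.3389]
force: [-0.6, 0.3, -3.1]
gripper_force: 30.0
t 13.43 tcp [0.5164 0.1901 0.3389] [-180.    -0.  -100.7] F [-0.6  0.3 -3.1] M [ 0.18 -0.1  -0.05] open 0.009798255513580928 29.991612609410367
```

```bash

python3 -m handwheel '[[-1,0,-0.04,0,0,0,0],[-1,0,0,0,0,0,0]]'| grep -E "pos|force:"; python3 d.py 0 0 0 -100.7|head -1
```

```text
tool_pos: [0.5174, 0.1899, 0.3389]
force: [0.2, 0.4, -4.0]
gripper_force: 30.0
t 13.68 tcp [0.5174 0.1899 0.3389] [-180.    -0.  -100.7] F [ 0.2  0.4 -4. ] M [ 0.17 -0.1  -0.02] open 0.009691962496111444 29.99146456573726
```

```bash

for i in 1; do python3 -m handwheel '[[-1,0,-0.05,0,0,0,0],[-1,0,-0.05,0,0,0,0],[-1,0,0,0,0,0,0]]'| grep -E "pos|force:"; done; python3 d.py 0 0 0 -100.7|head -1
```

```text
tool_pos: [0.5199, 0.1894, 0.3389]
force: [-0.5, -0.5, -3.3]
gripper_force: 30.0
t 14.05 tcp [0.5199 0.1894 0.3389] [ 180.    -0.  -100.7] F [-0.5 -0.5 -3.3] M [ 0.16 -0.07  0.03] open 0.009703229357589702 29.991531984287576
```

```bash

python3 -m handwheel '[[-1,0,-0.05,0,0,0,0],[-1,0,-0.05,0,0,0,0],[-1,0,0,0,0,0,0]]'| grep -E "pos|force:";  python3 d.py 0 0 0 -100.7|head -1
```

```text
tool_pos: [0.5223, 0.189, 0.3389]
force: [-0.3, 0.1, -3.0]
gripper_force: 30.0
t 14.43 tcp [0.5223 0.189  0.3389] [-180.    -0.  -100.7] F [-0.3  0.1 -3. ] M [ 0.16 -0.07  0.  ] open 0.00986234630555992 29.99174365779254
```

```bash

python3 -m handwheel '[[-1,0,-0.05,0,0,0,0],[-1,0,-0.05,0,0,0,0],[-1,0,0,0,0,0,0]]'| grep -E "pos|force:";  python3 d.py 0 0 0 -100.7|head -1
```

```text
tool_pos: [0.5248, 0.1885, 0.3389]
force: [-1.0, -0.2, -3.5]
gripper_force: 30.0
t 14.8 tcp [0.5248 0.1885 0.3389] [ 180.    -0.  -100.7] F [-1.  -0.2 -3.5] M [ 0.13 -0.08 -0.02] open 0.0099763026035025 29.991563559178758
```

```bash

python3 -m handwheel '[[-1,0,-0.1,0,0,0,0],[-1,0,-0.1,0,0,0,0],[-1,0,-0.1,0,0,0,0],[-1,0,0,0,0,0,0]]'| grep -E "pos|force:";  python3 d.py 0 0 0 -100.7|head -1
```

```text
tool_pos: [0.5323, 0.1871, 0.3388]
force: [0.2, -0.6, -3.8]
gripper_force: 30.0
t 15.3 tcp [0.5323 0.1871 0.3388] [ 180.    -0.  -100.7] F [ 0.2 -0.6 -3.8] M [ 0.21 -0.08 -0.01] open 0.009706923136575363 29.991590696135972
```

```bash

python3 -m handwheel '[[-1,0,-0.1,0,0,0,0],[-1,0,-0.1,0,0,0,0],[-1,0,-0.1,0,0,0,0],[-1,0,0,0,0,0,0]]'| grep -E "pos|force:";  python3 d.py 0 0 0 -100.7|head -1
```

```text
tool_pos: [0.5396, 0.1857, 0.3389]
force: [-0.6, -0.5, -3.6]
gripper_force: 30.0
t 15.8 tcp [0.5396 0.1857 0.3389] [ 180.    -0.  -100.7] F [-0.6 -0.5 -3.6] M [ 0.17 -0.05  0.01] open 0.00970303094272165 29.99154724906475
```

```bash

python3 -m handwheel '[[-1,0,-0.1,0,0,0,0],[-1,0,-0.1,0,0,0,0],[-1,0,0,0,0,0,0]]'| grep -E "pos|force:";  python3 d.py 0 0 0 -100.7|head -1;  python3 - <<'E'
from h import *
a=snapshot("scene")["color"];b=snapshot("top")["color"]
cv2.imwrite("pics/on.png",np.hstack([crop(a,262,140,66,99,6),crop(b,180,155,66,99,6)]))
E
```

```text
tool_pos: [0.5445, 0.1848, 0.3388]
force: [-0.2, 0.7, -3.5]
gripper_force: 30.0
t 16.18 tcp [0.5445 0.1848 0.3388] [ 180.    -0.  -100.7] F [-0.2  0.7 -3.5] M [ 0.15 -0.05  0.03] open 0.009902739030366165 29.991575953590655
```

View pics/on.png

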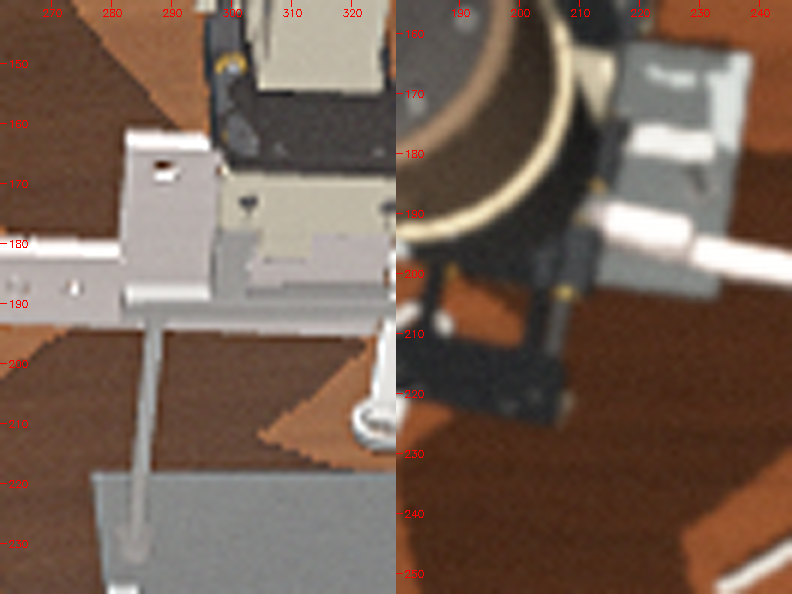

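```bash

python3 -m handwheel '[[-1,0,0,0.06,0,0,0],[-1,0,0,0.06,0,0,0],[-1,0,0,0,0,0,0]]'| grep -E "pos|force:";  
python3 -m handwheel '[[-1,0,0,0.04,0,0,0],[-1,0,0,0,0,0,0]]'| grep -E "pos|force:" 
```

```text
tool_pos: [0.5442, 0.1847, 0.3357]
force: [0.6, 0.1, -3.9]
gripper_force: 30.0
tool_pos: [0.5443, 0.1848, 0.3348]
force: [0.4, 0.1, -3.4]
gripper_force: 30.0
```

```bash

python3 -m handwheel '[[-1,0,0,0.03,0,0,0],[-1,0,0,0,0,0,0]]'| grep -E "pos|force:" 
```

```text
tool_pos: [0.5444, 0.1848, 0.3343]
force: [-0.1, -0.2, -1.5]
gripper_force: 30.0
```

```bash

python3 -m handwheel '[[-1,0,0,0.015,0,0,0],[-1,0,0,0,0,0,0]]'| grep -E "pos|force:";python3 d.py 0 0 0 -100.7|head -1 
```

```text
tool_pos: [0.5444, 0.1848, 0.3341]
force: [-0.3, -0.1, 0.4]
gripper_force: 30.0
t 17.4 tcp [0.5444 0.1848 0.3341] [-180.     0.  -100.7] F [-0.3 -0.1  0.4] M [-0.05  0.08  0.05] open 0.009595192204650976 29.991204761008703
```

```bash

python3 -m handwheel '[[-0.72,0,0,0,0,0,0],[-0.65,0,0,0,0,0,0],[-0.6,0,0,0,0,0,0],[-0.6,0,0,0,0,0,0],[-0.6,0,0,0,0,0,0]]'| grep -E "pos|force:|open";python3 d.py 0 0 0 -100.7|head -1 
```

```text
tool_pos: [0.5443, 0.1848, 0.3338]
force: [0.2, 0.1, -0.2]
opening: 0.0178
gripper_force: 0.0
t 18.02 tcp [0.5443 0.1848 0.3338] [-180.    -0.  -100.7] F [ 0.2  0.1 -0.2] M [ 0.02 -0.02 -0.02] open 0.017809591253698544 0.0
```

Released with no force on the tool; rise slowly.

```bash

python3 -m handwheel '[[-0.6,0,0,-0.1,0,0,0],[-0.6,0,0,-0.15,0,0,0],[-0.6,0,0,-0.2,0,0,0],[-0.6,0,0,-0.2,0,0,0],[-0.6,0,0,-0.2,0,0,0]]'| grep -E "pos|force:|open"
python3 -m handwheel '[[-0.6,0,0,-0.3,0,0,0],[-0.6,0,0,-0.4,0,0,0],[-0.6,0,0,-0.5,0,0,0],[-0.6,0,0,-0.6,0,0,0],[-0.6,0,0,-0.8,0,0,0]]'| grep -E "pos|force:|open"
```

```text
tool_pos: [0.5443, 0.1848, 0.3555]
force: [-0.4, 0.5, -0.5]
opening: 0.0176
gripper_force: 0.0
tool_pos: [0.5443, 0.1848, 0.4211]
force: [0.9, 0.2, 0.8]
opening: 0.0177
gripper_force: 0.0
```

```bash

python3 -m handwheel '[[-0.6,0,0,-0.8,0,0,0],[-0.6,-0.2,0.6,-0.3,0,0,0],[-0.6,-0.7,0.7,0,0,0,0],[-0.6,-0.9,0.7,0,0,0,0],[-0.6,-0.9,0.7,0,0,0,0]]'| grep -E "pos|force:"
python3 -m handwheel '[[-0.6,-1,0.5,0,0,0,0],[-0.6,-1,0.5,0,0,0,0],[-0.6,-1,0.3,0,0,0,0],[-0.6,-1,0,0,0,0,0],[-0.6,-0.6,0,0,0,0,0]]'| grep -E "pos|force:"
python3 -m handwheel '[[-0.6,0,0,0,0,0,0],[-0.6,0,0,0,0,0,0],[-0.6,0,0,0,0,0,0],[-0.6,0,0,0,0,0,0],[-0.6,0,0,0,0,0,0]]'| grep -E "pos|force:"
python3 - <<'E'
from h import *
a=snapshot("scene")["color"];b=snapshot("top")["color"]
cv2.imwrite("pics/end.png",np.vstack([crop(a,230,140,130,74,6)[:,:],crop(b,140,150,130,25,6)]))
E
```

```text
tool_pos: [0.4893, 0.2644, 0.4477]
force: [1.6, 0.9, -0.5]
gripper_force: 0.0
tool_pos: [0.4798, 0.3842, 0.4472]
force: [-0.7, 0.1, -0.9]
gripper_force: 0.0
tool_pos: [0.4801, 0.3824, 0.4478]
force: [0.4, 0.3, 0.5]
gripper_force: 0.0
```

View pics/end.png

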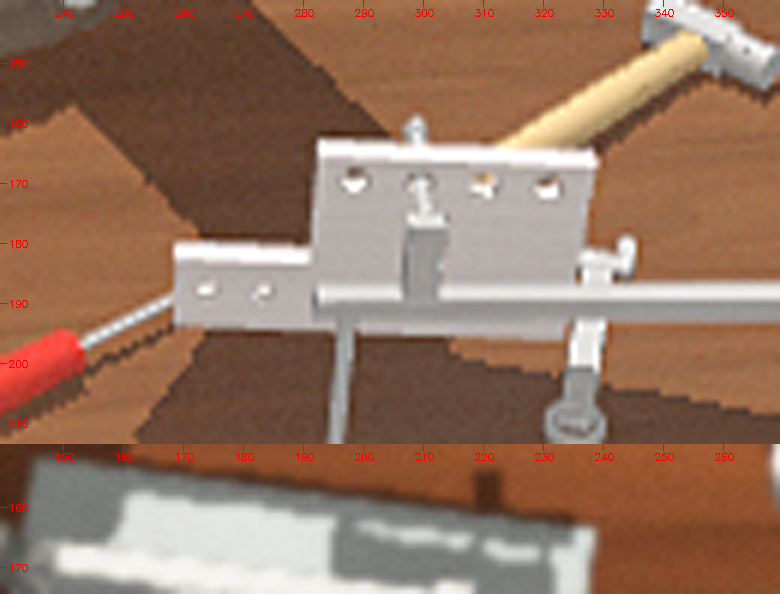

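```bash
python3 -m handwheel '[[-0.6,0,0,0,0,0,0],[-0.6,0,0,0,0,0,0],[-0.6,0,0,0,0,0,0],[-0.6,0,0,0,0,0,0],[-0.6,0,0,0,0,0,0]]' >/dev/null; python3 -c "
from plant import *
print(close_job())"
```

```text
the job is handed in; nothing more can be done
None
```

The L-plate is hanging level by hole 2 on the empty pin, behind its head, with the arm clear and the job handed in at about 21 s; the extra force felt while threading stayed around 3 N, and nothing else was touched.

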